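# Align the quarter-turn fastener of a microscope lamp unit and hold its access panel home

### The arm

A 6-joint arm with a two-finger parallel gripper is mounted at the origin on the work surface. World frame = base frame: x ahead of the robot, y to its left, z up, the work surface at z = 0. Lengths are in m, angles in rad, forces in N, time in s.
With the tool pointing down it reaches from about 0.35 to 0.975 m from the base axis. Payload 4.9 kg.
Tool frame: the origin (TCP) lies at the very end of the fingers, on their centre line; the grasp point (between the pads) lies 19 mm behind it; z points along the fingers, y is the direction in which the jaws open and shut (so a half turn about z gives the same grasp; the last joint's range is limited). The gripper opens to 85 mm and grips with 20 to 120 N. Pads are 22 mm wide; open, the fingers measure 114 mm over their backs; the gripper's body (76 mm by 85 mm) begins 54 mm behind the grasp point. The pads swing forward as they close: fully open they stand 13 mm farther back than shut.
Start: joints at [1.03, 0.053, 1.613, -0, 1.476, -0.119], TCP at [0.256, 0.57, 0.231] pointing down, gripper open.
Joint ranges: [-3.01, 3.01], [-1.01, 2.22], [0.06, 2.58], [-1.02, 4.17], [0.09, 2.62], [-3.14, 3.14]. Speed limits (rad/s): [2.57, 2.57, 3.14, 3.14, 3.14, 3.14].

### API

Orientations are given as a unit quaternion [w, x, y, z].
In Python, from plant import monitor, eyes, manip gives the robot as it stands.
- The arm moves only by the tool step_arm, never from a script. Its argument "motion" is a list of rows, each a list of 7 numbers: the shift along the world's x, y, z scaled (see below), then the turn, a rotation vector about the world's x, y, z scaled (see below), then the closure in counts, from 0 (fully open) to 255 (shut). In form: [[x, y, z, ax, ay, az, grip], ...]. A call has 1 to 10 rows; each row is the pose to reach, as a shift and turn from the pose commanded when the call began; what a row does not reach only later rows make up. The controller multiplies each number of a shift by 0.5 m and each number of a turn by 1.5 rad. A row lasts 1/10 s, in which the tool goes at most 50 mm and 8.59 degrees, less where a joint would pass 70% of its speed; a pose out of reach is approached as far as the arm can. A call with a number of a shift or a turn outside -1 to 1 is refused whole. A call with a gripper value outside its range is refused whole. The fingers move at their own pace and stop on an object; the grip force is fixed at half the most. Time passes only in rows, so rows that repeat a pose let the fingers close. It gives the time, the measured TCP pose, the force and the opening at its end, in the units of the state.
- monitor.state(): the state, without advancing time (a new reading comes with each control period).
- eyes.grab_frame(name): name is "scene" or "side" or "wrist"; returns a dict with "pixels" (420x560x3 uint8, red, green, blue), "mtx" (3x3 intrinsics, pixels), "rvec" (rotation vector, rad) and "tvec" (3), from world to camera coordinates, as OpenCV has them; the wrist camera has in their place "hand_eye" (4x4, takes a point from camera to tool coordinates, whose origin is the TCP and whose axes are the flange's). Camera axes: x right, y down, z forward; pixel columns grow to the right and rows downward; lengths in m; the calibration is good to about 2 mm. A picture is of the moment at which its call begins: read the wrist's pose just before it. There is no depth.
- manip.job_done(): hands the job in, once; it reports no verdict.
Trained networks look in the newest picture that a camera, given by its name, has taken for a name from the list of things; names that differ only in an ending like _2 or _b are one class to them, and where a whole thing is asked for, a point or a joint stands for the part that bears it (a point fixed in the world has none). Each returns a list of dicts, best first, with "p" (0 to 1); they miss things now and then, are a little off and sometimes report something else, mostly with a low value. They report only what shows in the picture. A call takes as long as a camera call. They do not tell look-alikes from the thing itself.
- eyes.look_for(name, camera): "box" ([centre column, centre row, width, height] in pixels, round what is visible of it).
- eyes.pinpoint(name, camera): "uv" ([column, row] in pixels: a listed point, or the origin of a listed thing).
The state is a dict: "time": time; "joint_pos": joint angles; "joint_vel": joint speeds; "joint_efforts": joint torques, N m; "tool_pos": TCP position; "tool_rot": TCP orientation; "contact_force": force on the tool from outside, world axes, zero at the start; "ft_torque": the same for the moment, N m; "gripper_width": opening from 0.0 (shut) to 1.0 (fully open).
Only numpy, scipy, OpenCV 4.12 (cv2) and the standard library are available. Lean on these libraries where they do the work, as an engineer would, in place of code of your own. Each camera call takes 0.05 s, during which the arm holds its last target.

### The job

The sprung access panel on top of the microscope's lamp unit has to be held shut: lift the knobbed dust cap off its fastener and set it down upright in the shallow steel tray, and let go of it; turn the quarter-turn fastener by its slotted bar until the slot lines up with the two index lines on the panel. Then press the panel down until it is fully home, flush with the frame around it, and finish while still holding it pressed there, neither letting go nor backing off. Do not drop or knock off the cap, and leave the other things on the bench where they are.

Things in the scene. Friction and masses are not known exactly. Their poses are not given: they have to be found in the camera images.
- housing: cream lamp unit fixed to the bench, 200 (its x) x 130 (its y) x 75 mm high, with a 15 mm wide frame round the top; origin at the centre of its underside, z up. An aluminium access panel 167 x 97 mm sits in the frame.
- cap_knob (a point): loose black dust cap over the fastener, resting on the panel: round cup, mouth down, 54 mm outside, 36 mm high (33 deep inside), with a round grip knob 20 mm across and 28 mm high on top, 60 g; this point is the middle of the knob, 50 mm above the cap's bottom rim and 14 mm below its very top; z is the cap's axis
- tray: shallow open steel tray fixed to the bench, 170 (its x) x 130 (its y) mm outside, walls 4 mm thick and 18 mm high, inner floor about 4 mm above the bench; origin at the centre of its underside
- fastener_grip (a point): quarter-turn fastener on the panel, under the cap, 40 mm from the housing's centre along housing +x: steel disc 38 mm across with a raised bar on it 38 mm long, 14 mm wide and 24 mm high, a dark slot running along the top of the bar. The point is on the turning axis, 12 mm below the bar's top and 16 mm above the panel; its x axis runs along the bar and slot, z up. It moves down with the panel.
- fastener (a joint): fastener angle in rad, counter-clockwise from above positive; 0 = slot in line with the index lines, along the housing x axis. Starts at 0.85 to 1.45, so turn it clockwise from above; it goes on past 0 to a stop at -0.6 and stays where left (friction 0.05 N m). The panel goes home freely within 0.12 rad of 0, tightly to about 0.17; farther off, a cross pin beneath stops it after about 2 mm.
- panel (a joint): how far the panel is pressed down, in m: 0 = sprung up, standing 8 mm proud of the frame; 0.008 = fully home, flush with the frame at 75 mm above the bench, on a hard stop. It stays level and its springs take about 4.5 N to start and 7 N to get fully home, so press with 10 to 15 N.
- panel_press (a point): centre of the bare half of the panel's top face, 40 mm from the housing's centre along housing -x, a clear place to press; moves down with the panel
- jar: small glass specimen jar with lid, 40 mm across, 65 tall; loose, to be left alone; origin on its underside
- eyecap: low plain black eyepiece cover without a knob, 36 mm across, 20 tall; loose, to be left alone; origin on its underside
- dish: white shallow dish, 84 mm across, 18 tall; loose, to be left alone; origin on its underside
- driver: screwdriver lying on the bench outside the work area, about 180 mm long; loose, to be left alone
- brush: wooden-handled cleaning brush lying on the bench outside the work area, about 170 mm long; loose, to be left alone
- slidebox: wooden slide box, 85 x 60 x 34 mm; loose, to be left alone; origin on its underside
- stone: reddish-brown mineral specimen, 45 x 34 x 22 mm; loose, to be left alone; origin on its underside
There are look-alikes about, which are no part of the job. Leave any turquoise look-alike of the part that bears cap_knob alone.

How it is judged:
By the outcome, as a careful person would: the job done as asked, in the order asked, and still so for the second after the job is handed in, while the arm keeps its last pose, push and grip.
It also fails if it takes over 64 s, if anything falls off the work surface, if the arm or the gripper's body presses on something with over 40 N, if the wrist force passes 120 N, or if a joint passes its speed limit or range.

## Working session

There is one attempt and no reset: what is moved stays moved. The work goes in short steps, Python scripts to look and compute and a tool call to move; the robot and the scene stay as the last step left them, time stands still between calls to the robot, and variables do not carry over. Pictures are saved under pics/ and viewed, and the job is handed in when it is done.

Besides the shell and the picture viewer there is one more tool, called after "Emit:" by a JSON object that holds its "api" and its "payload". step_arm: Moves the arm, as the interface text tells. Its arguments: {"type":"object","properties":{"motion":{"type":"array","items":{"type":"array","items":{"type":"number"}}}},"required":["motion"]}

```bash
mkdir -p pics; ls; cat > h.py <<'E'
import numpy as np,cv2,sys
from plant import monitor,eyes,manip
def save(name,fn):
    f=eyes.grab_frame(name); cv2.imwrite('pics/'+fn,cv2.cvtColor(f['pixels'],cv2.COLOR_RGB2BGR)); return f
def ray(f,uv):
    R=cv2.Rodrigues(np.array(f['rvec'],float))[0]; t=np.array(f['tvec'],float).ravel()
    d=R.T@np.linalg.inv(np.array(f['mtx']))@np.array([uv[0],uv[1],1.]); return -R.T@t,d/np.linalg.norm(d)
def atz(f,uv,z):
    o,d=ray(f,uv); return o+d*(z-o[2])/d[2]
def tri(rs):
    A=0;b=0
    for o,d in rs:
        P=np.eye(3)-np.outer(d,d);A=A+P;b=b+P@o
    return np.linalg.solve(A,b)
def proj(f,X):
    return cv2.projectPoints(np.array(X,float).reshape(-1,3),np.array(f['rvec'],float),np.array(f['tvec'],float),np.array(f['mtx'],float),None)[0].reshape(-1,2)
E
python3 - <<'E'
from h import *
F={c:save(c,c+'0.png') for c in('scene','side','wrist')}
for n in('housing','cap_knob','tray','fastener_grip','panel_press','jar','eyecap','dish','slidebox','stone'):
    for c in('scene','side'):
        print(n,c,[(np.round(r['uv'],1).tolist(),round(r['p'],2)) for r in eyes.pinpoint(n,c)][:4])
import pickle;pickle.dump(F,open('F0.pkl','wb'))
print(monitor.state())
E
```

```text
pics
housing scene [([329.3, 275.2], 0.8)]
housing side [([283.1, 197.0], 0.92), ([295.9, 163.1], 0.33)]
cap_knob scene [([330.0, 263.5], 0.69), ([282.7, 300.1], 0.68)]
cap_knob side [([297.9, 165.5], 0.74), ([336.8, 195.1], 0.68), ([317.5, 163.4], 0.51)]
tray scene [([216.7, 208.1], 0.87), ([328.9, 266.3], 0.6)]
tray side [([289.6, 296.8], 0.82), ([179.7, 360.1], 0.69)]
fastener_grip scene [([285.9, 221.0], 0.42)]
fastener_grip side []
panel_press scene [([342.5, 258.6], 0.76)]
panel_press side [([273.2, 171.4], 0.72)]
jar scene [([252.4, 255.6], 0.66)]
jar side []
eyecap scene [([266.8, 241.1], 0.63)]
eyecap side [([289.7, 239.3], 0.66)]
dish scene [([361.7, 340.7], 0.76)]
dish side []
slidebox scene [([222.3, 138.5], 0.59)]
slidebox side [([178.8, 359.2], 0.91)]
stone scene [([288.5, 219.8], 0.42)]
stone side [([255.4, 240.2], 0.59)]
{'time': 1.15, 'joint_pos': array([ 1.02999359e+00,  5.27247594e-02,  1.61291494e+00, -1.15277062e-05,
        1.47598874e+00, -1.19027421e-01]), 'joint_vel': array([ 0.00065365,  0.000299  ,  0.00080862,  0.00104872,  0.00241559,
       -0.00175378]), 'joint_efforts': array([-3.52397255e-04, -3.93677902e+01, -3.70470178e+01, -1.60948434e-04,
        4.53407210e-04,  4.37868920e-06]), 'tool_pos': array([0.2558695 , 0.57019955, 0.23127927]), 'tool_rot': array([-3.68123542e-07,  2.09327443e-01,  9.77845602e-01, -1.87868214e-05]), 'contact_force': array([ 0.47925096, -0.61751722, -0.06524876]), 'ft_torque': array([-0.00070412, -0.02470785, -0.05007247]), 'gripper_width': 1.0025973175249303}
```

```bash
python3 - <<'E'
import cv2
for c in('scene','side','wrist'):
    i=cv2.imread(f'pics/{c}0.png'); cv2.imwrite(f'pics/{c}0b.png',cv2.resize(i,(784,588),interpolation=cv2.INTER_CUBIC))
E
```

```text
(no output)
```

View pics/scene0b.png

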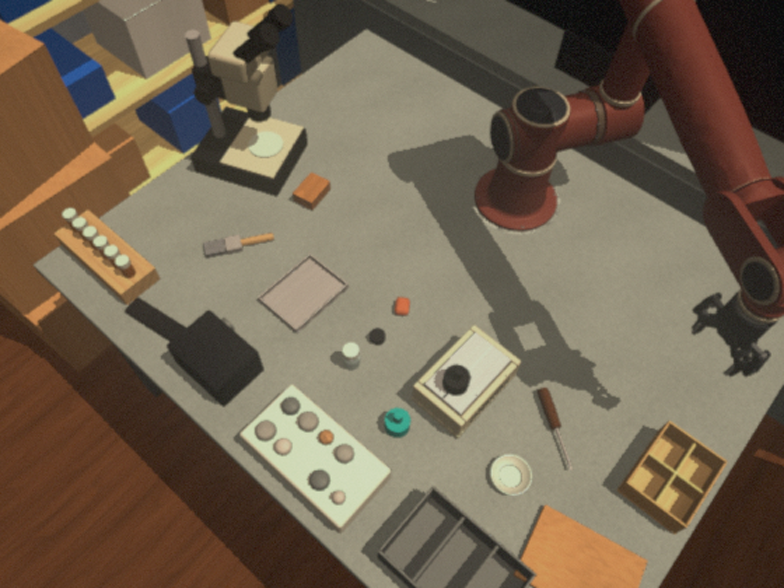

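View pics/side0b.png

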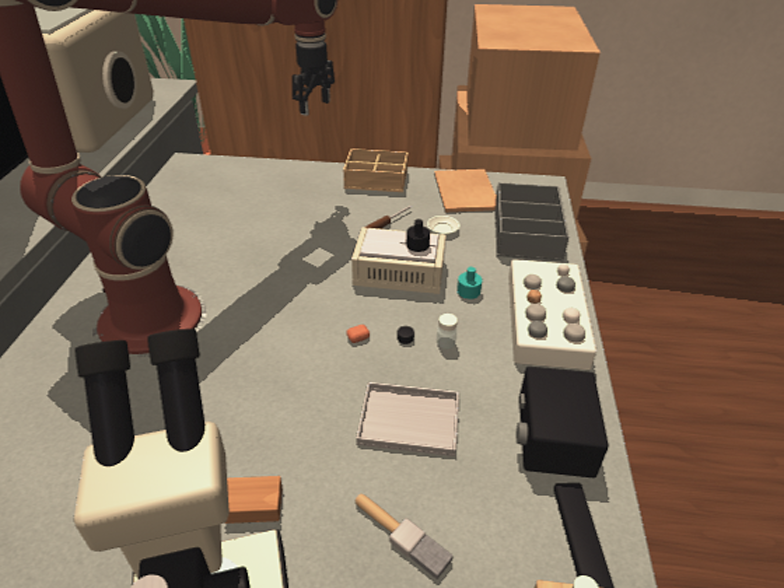

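View pics/wrist0.png

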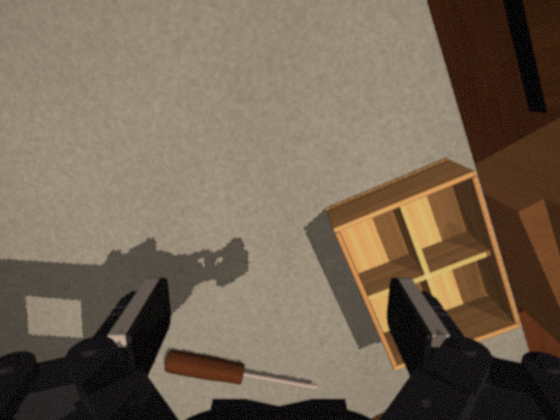

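The candidates for the cap are:
- the black knobbed cap on the housing: scene (330,263), side (298,165)
- the turquoise look-alike: scene (283,300), side (337,195)
- the low eyecap: scene (267,241)

I choose the black one on the housing.

```bash
python3 - <<'E'
from h import *
import pickle;F=pickle.load(open('F0.pkl','rb'));S,D=F['scene'],F['side']
def t(n,a,b):
    ra,rb=ray(S,a),ray(D,b);X=tri([ra,rb]);print(n,np.round(X,4),'reproj',np.round(proj(S,X)-a,1),np.round(proj(D,X)-b,1));return X
k=t('knob',(330,263.5),(297.9,165.5)); t('turq',(282.7,300.1),(336.8,195.1))
t('tray',(216.7,208.1),(289.6,296.8)); t('housing',(329.3,275.2),(283.1,197)); t('press',(342.5,258.6),(273.2,171.4)); t('eyecap',(266.8,241.1),(289.7,239.3))
print('S center',ray(S,(0,0))[0],'D',ray(D,(0,0))[0])
for c,uv in((S,(330,270)),(D,(290,175))):
    x,y=int(uv[0]),int(uv[1]);i=c['pixels'][y-50:y+50,x-65:x+65]
    cv2.imwrite('pics/crop_%s.png'%('s' if c is S else 'd'),cv2.resize(cv2.cvtColor(i,cv2.COLOR_RGB2BGR),None,fx=6,fy=6,interpolation=cv2.INTER_CUBIC))
E
```

```text
knob [0.5434 0.2231 0.1228] reproj [[-2.4  2. ]] [[-2.5 -1.4]]
turq [0.6799 0.1788 0.0482] reproj [[ 0.4 -0.3]] [[0.5 0.2]]
tray [ 0.5698 -0.2016  0.0086] reproj [[ 0.4 -0.3]] [[0.6 0.3]]
housing [ 0.5078  0.2202 -0.008 ] reproj [[ 0. -0.]] [[0. 0.]]
press [0.4753 0.2336 0.0807] reproj [[ 0.7 -0.6]] [[0.7 0.4]]
eyecap [0.5515 0.0038 0.0093] reproj [[ 0.6 -0.5]] [[0.7 0.4]]
S center [1.06691065 0.46603044 1.30639185] D [ 0.60847836 -0.88416402  0.86350682]
```

View pics/crop_s.png

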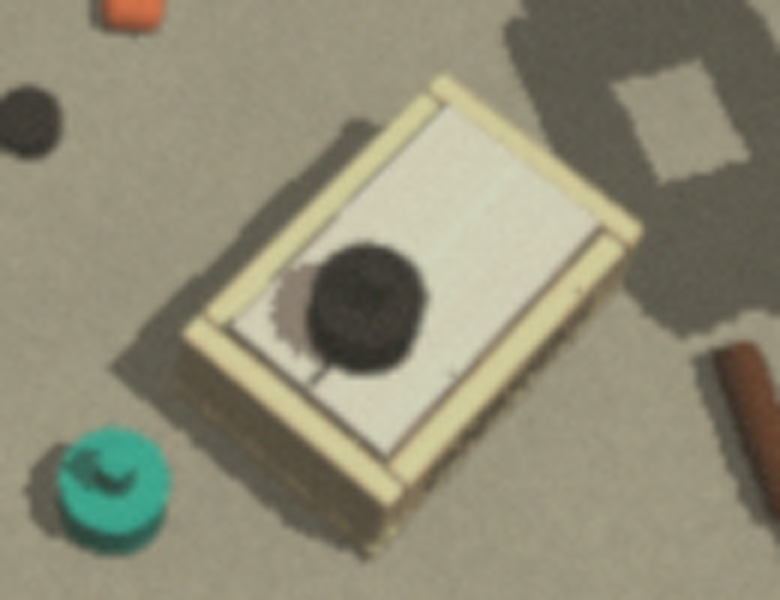

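View pics/crop_d.png

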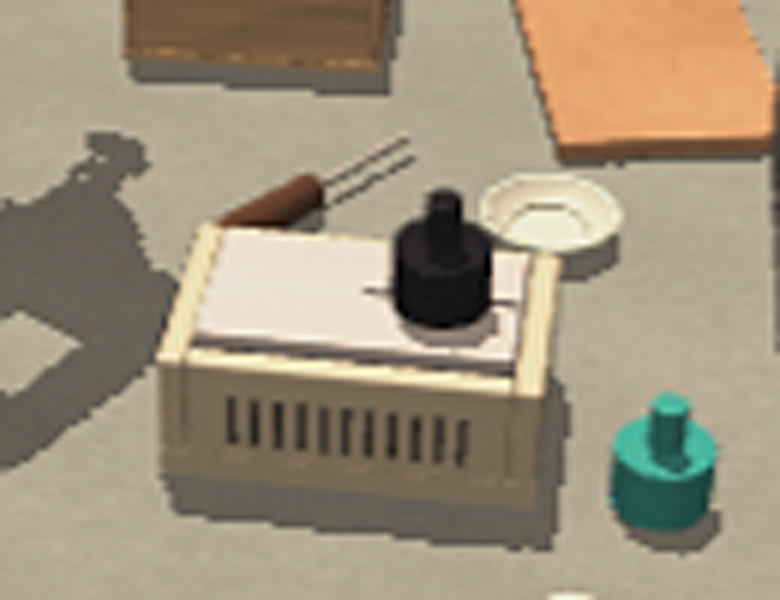

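The crops show the black cap with its knob on the panel (scene crop (370,300), side crop (443,215)) and the turquoise cap standing beside the housing. I'll fit the housing from its corners.

```bash
python3 - <<'E'
from h import *
import pickle;from scipy.optimize import least_squares
F=pickle.load(open('F0.pkl','rb'));S,D=F['scene'],F['side']
s=lambda p:(265+(p[0]+.5)/6-.5,220+(p[1]+.5)/6-.5); d=lambda p:(225+(p[0]+.5)/6-.5,125+(p[1]+.5)/6-.5)
cs=[s(p) for p in((440,75),(643,232),(400,500),(187,332))]; cd=[d(p) for p in((207,225),(560,257),(542,393),(163,360))]
for p in cs: print(np.round(atz(S,p,.075),4))
print()
for p in cd: print(np.round(atz(D,p,.075),4))
# local corners: (-100,-65)? find order by atz
def fit(th,f=None):
    c,sn=np.cos(th[2]),np.sin(th[2]);L=np.array([[-.1,-.065],[-.1,.065],[.1,.065],[.1,-.065]])
    W=np.c_[L@np.array([[c,sn],[-sn,c]])+th[:2],np.full(4,.075)]
    r=np.r_[proj(S,W)-np.array(cs), proj(D,W)-np.array([cd[0],cd[1],cd[2],cd[3]])[[3,0,1,2]]]
    return r.ravel()
r=least_squares(fit,[.51,.22,0.]);print(r.x,np.round(r.fun.reshape(-1,2),1))
x,y,a=r.x;print('cap pos',x+.04*np.cos(a),y+.04*np.sin(a),'press',x-.04*np.cos(a),y-.04*np.sin(a))
K=[x+.04*np.cos(a),y+.04*np.sin(a),.133];print('knob proj',proj(S,K),proj(D,K), 'img',s((375,290)),d((443,212)))
print('img knob tri',tri([ray(S,s((375,290))),ray(D,d((443,212)))]))
# tray corners from 784 view
for p in((310,257),(347,288),(296,329),(259,295)): print(np.round(atz(S,(p[0]/1.4,p[1]/1.4),.018),3))
for p in((368,384),(459,390),(456,453),(358,447)): print(np.round(atz(D,(p[0]/1.4,p[1]/1.4),.018),3))
E
```

```text
[0.4132 0.1679 0.075 ]
[0.4172 0.2961 0.075 ]
[0.6061 0.2914 0.075 ]
[0.6068 0.1628 0.075 ]

[0.4186 0.2913 0.075 ]
[0.6136 0.2848 0.075 ]
[0.6098 0.1612 0.075 ]
[0.4146 0.1646 0.075 ]
[ 0.51205466  0.22882888 -0.0225461 ] [[ 0.1 -0.9]
 [ 0.7 -0.8]
 [-1.6  1.9]
 [-1.2  0.7]
 [-1.2 -0.4]
 [-1.3 -0.9]
 [ 0.  -1.2]
 [ 0.3 -0.1]]
cap pos 0.5520444933369656 0.22792711316551567 press 0.4720648255405068 0.22973064835178264
knob proj [[327.49358862 267.15155239]] [[298.45830829 160.7022015 ]] img (327.0833333333333, 267.9166666666667) (298.4166666666667, 159.91666666666666)
img knob tri [0.55333257 0.22898001 0.13432172]
[ 0.495 -0.254  0.018]
[ 0.501 -0.127  0.018]
[ 0.657 -0.139  0.018]
[ 0.651 -0.267  0.018]
[ 0.493 -0.144  0.018]
[ 0.661 -0.137  0.018]
[ 0.66  -0.276  0.018]
[ 0.496 -0.285  0.018]
```

Emit:
{"api": "step_arm", "payload": {"motion": [[0.593,-0.684,0.06,0,0,0,0],[0.593,-0.684,0.06,0,0,0,0],[0.593,-0.684,0.06,0,0,0,0],[0.593,-0.684,0.06,0,0,0,0],[0.593,-0.684,0.06,0,0,0,0],[0.593,-0.684,0.06,0,0,0,0],[0.593,-0.684,0.06,0,0,0,0],[0.593,-0.684,0.06,0,0,0,0],[0.593,-0.684,0.06,0,0,0,0],[0.593,-0.684,0.06,0,0,0,0]]}}

```text
time: 2.15
tool_pos: [0.5555, 0.224, 0.2618]
tool_rot: [0.001, 0.212, 0.977, -0.0]
contact_force: [-0.9, -0.1, -0.5]
gripper_width: 1.0
```

Emit:
{"api": "step_arm", "payload": {"motion": [[0,0,0,0,0,0,0],[0,0,0,0,0,0,0]]}}

```text
time: 2.35
tool_pos: [0.5518, 0.2289, 0.2611]
tool_rot: [-0.0, 0.209, 0.978, 0.0]
contact_force: [-1.3, 0.4, -0.4]
gripper_width: 1.001
```

```bash
cat >> h.py <<'E'
from scipy.spatial.transform import Rotation as Ro
def wcam(fn):
    s=monitor.state(); f=save('wrist',fn); q=np.array(s['tool_rot']); T=np.eye(4); T[:3,:3]=Ro.from_quat(q[[1,2,3,0]]).as_matrix(); T[:3,3]=s['tool_pos']
    C=T@np.array(f['hand_eye']); Ci=np.linalg.inv(C); f['rvec']=cv2.Rodrigues(Ci[:3,:3])[0]; f['tvec']=Ci[:3,3]; return f,s
E
python3 - <<'E'
from h import *
f,s=wcam('w1.png')
print(s['time'],s['joint_pos'],s['tool_pos'],s['tool_rot'],s['contact_force'],f['hand_eye'])
print('pred',proj(f,[[.5525,.228,.133],[.5525,.228,.147]]))
for r in eyes.pinpoint('cap_knob','wrist'): print(r,atz(f,r['uv'],.133))
import pickle;pickle.dump(f,open('w1.pkl','wb'))
E
```

```text
2.35 [ 2.68470380e-01 -2.81115272e-02  1.64493214e+00  4.89433944e-04
  1.52534846e+00 -8.81217804e-01] [0.55175458 0.22889283 0.26107264] [-3.68446734e-04  2.09012693e-01  9.77912855e-01  8.41054243e-05] [-1.26250969  0.416472   -0.40992067] [[ 7.64657767e-04 -9.49825003e-01 -3.12780879e-01  8.11962813e-02]
 [ 9.99999685e-01  7.92772866e-04  3.72850041e-05  7.31795689e-04]
 [ 2.12549964e-04 -3.12780809e-01  9.49825311e-01 -1.42414682e-01]
 [ 0.00000000e+00  0.00000000e+00  0.00000000e+00  1.00000000e+00]]
pred [[276.72703811 197.45028305]
 [276.64048646 203.16791516]]
{'uv': [281.6, 294.2], 'p': 0.95} [0.62923302 0.1979224  0.133     ]
{'uv': [273.1, 197.2], 'p': 0.62} [0.55121721 0.22560819 0.133     ]
```

View pics/w1.png

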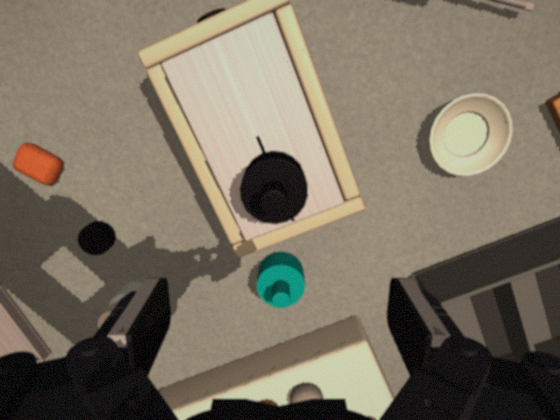

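```bash
python3 - <<'E'
from h import *
import pickle;f=pickle.load(open('w1.pkl','rb'))
i=f['pixels'][140:235,225:325][:,:,::-1]; i=np.clip((i/255.)**.45*255,0,255).astype(np.uint8)
cv2.imwrite('pics/w1c.png',cv2.resize(i,None,fx=6,fy=6,interpolation=cv2.INTER_CUBIC))
E
```

```text
(no output)
```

View pics/w1c.png

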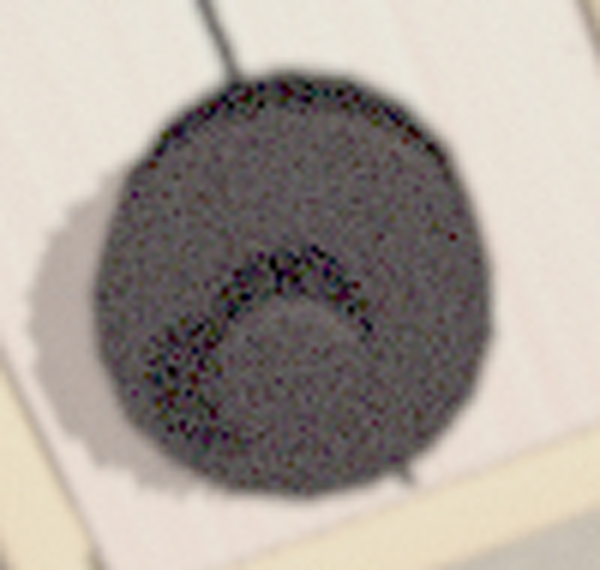

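```bash
python3 - <<'E'
from h import *
import pickle;f=pickle.load(open('w1.pkl','rb'))
c=lambda x,y:(225+(x+.5)/6-.5,140+(y+.5)/6-.5)
print(atz(f,c(293,372),.147),atz(f,c(295,302),.119))
a,b=atz(f,c(203,0),.083),atz(f,c(405,480),.083);print(a,b,np.degrees(np.arctan2(*(b-a)[[1,0]])))
# frame corners
P=[atz(f,p,.075) for p in((140,53),(289,3),(363,206),(240,253))]
print(np.round(P,4),np.mean(P,0))
print(np.degrees(np.arctan2(*(P[2]-P[1])[[1,0]])),np.degrees(np.arctan2(*(P[3]-P[0])[[1,0]])))
E
```

```text
[0.55048693 0.22639283 0.147     ] [0.54980218 0.22659729 0.119     ]
[0.51348529 0.22835371 0.083     ] [0.59093489 0.22569194 0.083     ] -1.9683534211820974
[[0.4124 0.1697 0.075 ]
 [0.4284 0.2938 0.075 ]
 [0.6081 0.2892 0.075 ]
 [0.6046 0.166  0.075 ]] [0.51337555 0.22968258 0.075     ]
-1.4951739800711332 -1.1060239688328397
```

Emit:
{"api": "step_arm", "payload": {"motion": [[-0.004,-0.003,-0.1,0,0,0,0],[-0.004,-0.003,-0.2,0,0,0,0],[-0.004,-0.003,-0.25,0,0,0,0],[-0.004,-0.003,-0.276,0,0,0,0],[-0.004,-0.003,-0.276,0,0,0,0],[-0.004,-0.003,-0.276,0,0,0,100],[-0.004,-0.003,-0.276,0,0,0,150],[-0.004,-0.003,-0.276,0,0,0,180],[-0.004,-0.003,-0.276,0,0,0,255],[-0.004,-0.003,-0.276,0,0,0,255]]}}

```text
time: 3.45
tool_pos: [0.5509, 0.2267, 0.1243]
tool_rot: [0.001, 0.209, 0.978, 0.0]
contact_force: [-0.2, -1.1, 2.2]
gripper_width: 0.207
```

Emit:
{"api": "step_arm", "payload": {"motion": [[0,0,0,0,0,0,255],[0,0,0,0,0,0,255],[0,0,0,0,0,0,255],[0,0,0,0,0,0,255]]}}

```text
time: 3.85
tool_pos: [0.5509, 0.2268, 0.1239]
tool_rot: [0.001, 0.209, 0.978, 0.0]
contact_force: [0.2, -0.0, 4.3]
gripper_width: 0.213
```

```bash
python3 - <<'E'
from h import *
f,s=wcam('w2.png');print(s['tool_pos'],s['contact_force'],s['ft_torque'],s['gripper_width'])
E
```

```text
[0.55085554 0.22677289 0.12391079] [ 0.17405965 -0.04493294  4.26935512] [-0.01084673 -0.07941177 -0.04262473] 0.2130508710758278
```

View pics/w2.png

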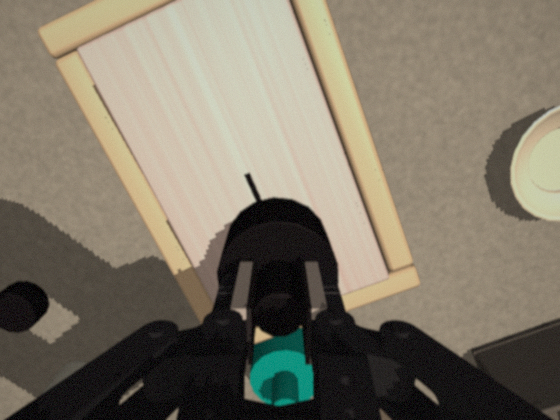

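Emit:
{"api": "step_arm", "payload": {"motion": [[0,0,0.04,0,0,0,255],[0,0,0.12,0,0,0,255],[0,0,0.2,0,0,0,255],[0,0,0.24,0,0,0,255],[0,0,0.24,0,0,0,255],[0.01,-0.06,0.24,0,0,0,255],[0.02,-0.14,0.24,0,0,0,255],[0.02,-0.22,0.24,0,0,0,255],[0.03,-0.3,0.24,0,0,0,255],[0.03,-0.38,0.24,0,0,0,255]]}}

```text
time: 4.9
tool_pos: [0.564, 0.0353, 0.2397]
tool_rot: [-0.002, 0.209, 0.978, -0.0]
contact_force: [0.2, 0.6, -0.2]
gripper_width: 0.212
```

Emit:
{"api": "step_arm", "payload": {"motion": [[0.003,-0.08,0,0,0,0,255],[0.006,-0.16,0,0,0,0,255],[0.01,-0.24,0,0,0,0,255],[0.014,-0.32,0,0,0,0,255],[0.018,-0.4,0,0,0,0,255],[0.02,-0.45,0,0,0,0,255],[0.02,-0.476,0,0,0,0,255],[0.02,-0.476,0,0,0,0,255],[0.02,-0.476,0,0,0,0,255]]}}

```text
time: 5.8
tool_pos: [0.5749, -0.2002, 0.2419]
tool_rot: [-0.001, 0.209, 0.978, 0.001]
contact_force: [-0.3, -0.1, -0.8]
gripper_width: 0.209
```

```bash
python3 - <<'E'
from h import *
f,s=wcam('w3.png');print(s['tool_pos'],s['contact_force'],s['ft_torque'],s['gripper_width'])
F=save('scene','s3.png');G=save('side','d3.png')
im=[]
for X in (F,G):
    p=proj(X,s['tool_pos'])[0].astype(int);i=X['pixels'][max(0,p[1]-70):p[1]+70,max(0,p[0]-65):p[0]+65][:,:,::-1];im.append(cv2.resize(i,(390,420)))
cv2.imwrite('pics/c3.png',np.hstack(im))
print(eyes.pinpoint('tray','wrist'))
print(atz(f,eyes.pinpoint('tray','wrist')[0]['uv'],0))
E
```

```text
[ 0.57493464 -0.20020623  0.24186507] [-0.25769656 -0.05971182 -0.78599108] [ 0.0288601  -0.02735421  0.02661481] 0.20906708635380145
[{'uv': [276.1, 163.4], 'p': 0.62}]
[ 5.72990563e-01 -2.00942595e-01 -5.55111512e-17]
```

View pics/w3.png

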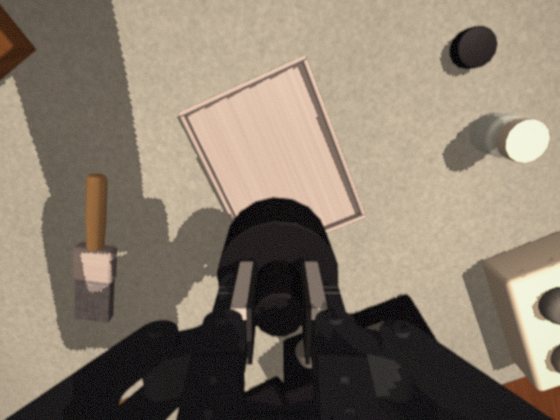

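View pics/c3.png

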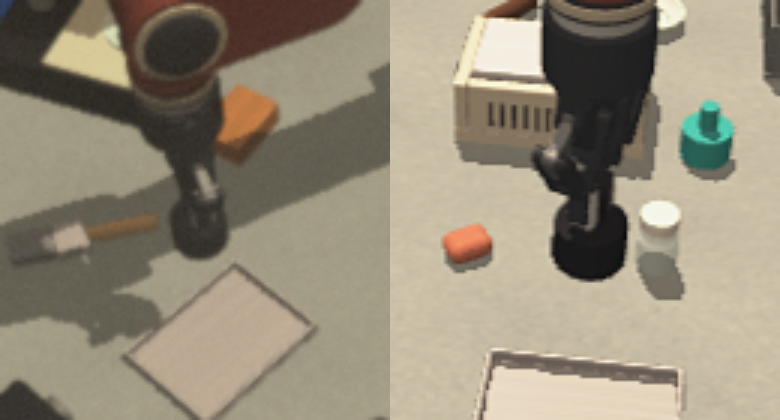

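The cap is held upright above the tray: tray centre about (0.573,-0.201), TCP (0.575,-0.200).

Emit:
{"api": "step_arm", "payload": {"motion": [[0,0,-0.08,0,0,0,255],[0,0,-0.16,0,0,0,255],[0,0,-0.24,0,0,0,255],[0,0,-0.31,0,0,0,255],[0,0,-0.35,0,0,0,255],[0,0,-0.37,0,0,0,255],[0,0,-0.38,0,0,0,255],[0,0,-0.388,0,0,0,255],[0,0,-0.392,0,0,0,255],[0,0,-0.392,0,0,0,255]]}}

```text
time: 7.05
tool_pos: [0.576, -0.2016, 0.0483]
tool_rot: [0.001, 0.209, 0.978, -0.0]
contact_force: [-0.0, 0.3, -0.4]
gripper_width: 0.215
```

Emit:
{"api": "step_arm", "payload": {"motion": [[0,0,-0.003,0,0,0,255],[0,0,-0.005,0,0,0,255],[0,0,-0.005,0,0,0,255],[0,0,-0.007,0,0,0,255],[0,0,-0.007,0,0,0,255]]}}

```text
time: 7.55
tool_pos: [0.576, -0.2017, 0.0453]
tool_rot: [0.001, 0.209, 0.978, -0.0]
contact_force: [-2.0, 0.1, 6.2]
gripper_width: 0.209
```

Contact at 6 N, so it's seated. Release, going up only after the fingers have opened.

Emit:
{"api": "step_arm", "payload": {"motion": [[0,0,0.001,0,0,0,180],[0,0,0.001,0,0,0,150],[0,0,0.001,0,0,0,100],[0,0,0.001,0,0,0,0],[0,0,0.001,0,0,0,0],[0,0,0.001,0,0,0,0],[0,0,0.06,0,0,0,0],[0,0,0.15,0,0,0,0],[0,0,0.25,0,0,0,0],[0,0,0.34,0,0,0,0]]}}

```text
time: 8.55
tool_pos: [0.5753, -0.2013, 0.2161]
tool_rot: [0.0, 0.209, 0.978, -0.0]
contact_force: [1.1, 0.2, -0.2]
gripper_width: 1.002
```

```bash
python3 - <<'E'
from h import *
f,s=wcam('w4.png');print(s['time'],s['tool_pos'],s['tool_rot'],s['joint_pos'],s['gripper_width'])
F=save('scene','s4.png');G=save('side','d4.png')
K=[.576,-.2017,.054]
im=[f['pixels'][60:340,130:400][:,:,::-1]]
for X in (F,G):
    p=proj(X,K)[0].astype(int);i=X['pixels'][max(0,p[1]-45):p[1]+45,max(0,p[0]-43):p[0]+43][:,:,::-1];im.append(cv2.resize(i,(267,280)))
cv2.imwrite('pics/c4.png',np.hstack(im))
# fastener view now in scene
p=proj(F,[.5505,.2268,.1])[0].astype(int);i=F['pixels'][p[1]-30:p[1]+30,p[0]-30:p[0]+30][:,:,::-1]
q=proj(G,[.5505,.2268,.1])[0].astype(int);j=G['pixels'][q[1]-30:q[1]+30,q[0]-30:q[0]+30][:,:,::-1]
cv2.imwrite('pics/f4.png',np.hstack([cv2.resize(x,(390,390),interpolation=cv2.INTER_CUBIC) for x in(i,j)]));print(p,q)
E
```

```text
8.55 [ 0.57533009 -0.20126835  0.21606093] [ 3.84549787e-04  2.09333591e-01  9.77844206e-01 -9.76073797e-05] [-4.58561994e-01  2.55613969e-02  1.66637238e+00 -7.23049939e-07
  1.44886539e+00 -1.60757140e+00] 1.0017571860389738
[326 271] [297 169]
```

View pics/c4.png

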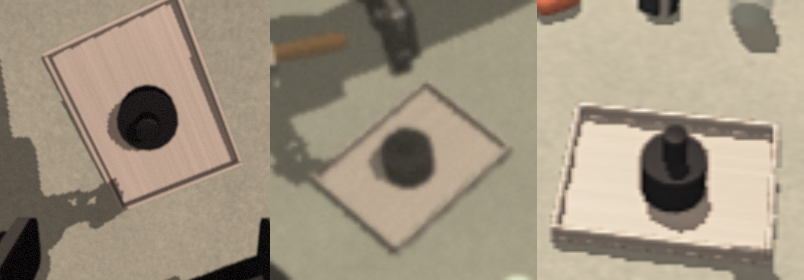

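View pics/f4.png

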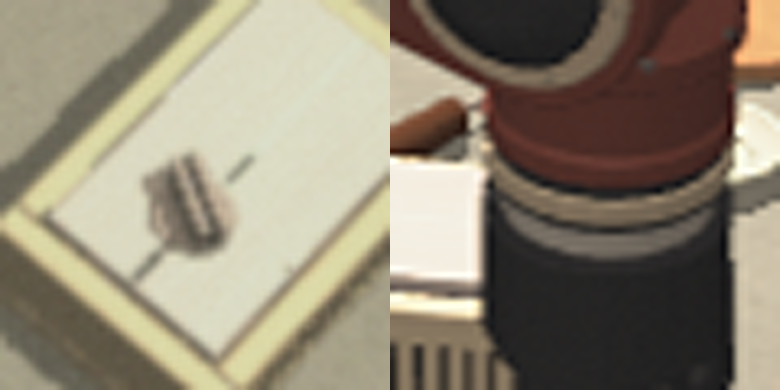

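The cap stands upright and free inside the tray. The bar on the fastener now shows at scene crop (190,200), slot clearly off the index lines. I'm moving back over it, turning on the way.

Emit:
{"api": "step_arm", "payload": {"motion": [[-0.05,0.857,0.09,0,0,-1,0],[-0.05,0.857,0.09,0,0,-1,0],[-0.05,0.857,0.09,0,0,-1,0],[-0.05,0.857,0.09,0,0,-1,0],[-0.05,0.857,0.09,0,0,-1,0],[-0.05,0.857,0.09,0,0,-1,0],[-0.05,0.857,0.09,0,0,-1,0],[-0.05,0.857,0.09,0,0,-1,0],[-0.05,0.857,0.09,0,0,-1,0],[-0.05,0.857,0.09,0,0,-1,0]]}}

```text
time: 9.7
tool_pos: [0.549, 0.2313, 0.2574]
tool_rot: [-0.001, 0.796, 0.605, -0.001]
contact_force: [0.8, -0.4, 0.3]
gripper_width: 1.001
```

Emit:
{"api": "step_arm", "payload": {"motion": [[0,0,0,0,0,0,0],[0,0,0,0,0,0,0]]}}

```text
time: 9.9
tool_pos: [0.5498, 0.2267, 0.2571]
tool_rot: [-0.0, 0.795, 0.607, -0.001]
contact_force: [-0.1, -0.4, 0.1]
gripper_width: 1.003
```

```bash
python3 - <<'E'
from h import *
f,s=wcam('w5.png');print(s['time'],s['tool_pos'],s['tool_rot'],s['joint_pos'])
import pickle;pickle.dump((f,s),open('w5.pkl','wb'))
r=eyes.pinpoint('fastener_grip','wrist');print(r)
for x in r: print(atz(f,x['uv'],.099))
p=proj(f,[.5505,.2268,.1])[0].astype(int);print(p)
x0,y0=p[0]-65,p[1]-50
cv2.imwrite('pics/w5c.png',cv2.resize(f['pixels'][y0:y0+100,x0:x0+130][:,:,::-1],None,fx=6,fy=6,interpolation=cv2.INTER_CUBIC));print(x0,y0)
E
```

```text
9.9 [0.54981845 0.22674987 0.25714242] [-2.89965802e-04  7.94725290e-01  6.06967856e-01 -1.28505546e-03] [ 2.66274958e-01 -3.09777083e-02  1.65424224e+00 -4.30793711e-04
  1.52092749e+00  5.32612641e-01]
[{'uv': [282.3, 188.3], 'p': 0.86}]
[0.55120885 0.22350171 0.099     ]
[280 185]
215 135
```

View pics/w5c.png

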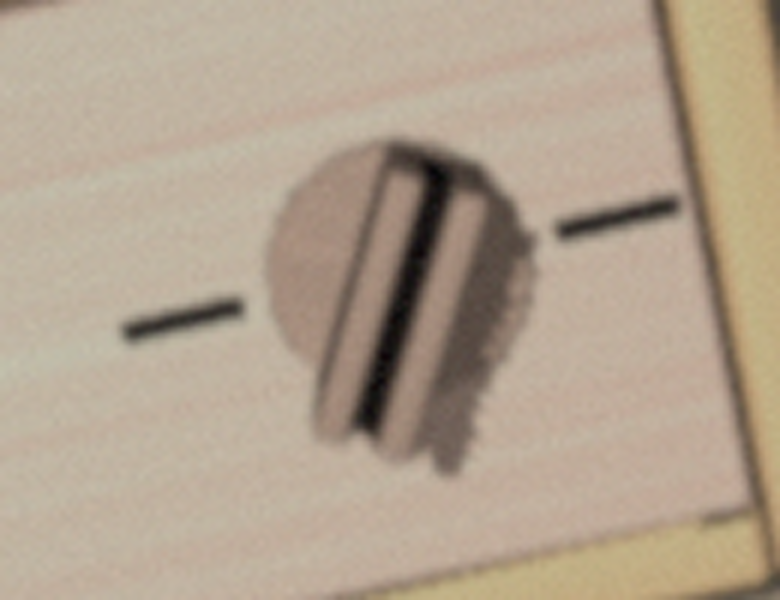

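```bash
python3 - <<'E'
from h import *
import pickle;f,s=pickle.load(open('w5.pkl','rb'))
c=lambda x,y:(215+(x+.5)/6-.5,135+(y+.5)/6-.5)
A=lambda p,q,z:(atz(f,c(*p),z),atz(f,c(*q),z))
def ang(a,b):return np.degrees(np.arctan2(*(b-a)[[1,0]]))
a,b=A((435,170),(368,430),.111);print('slot',a,b,(a+b)/2,ang(a,b),np.linalg.norm(a-b))
a,b=A((124,333),(679,205),.083);print('index',a,b,(a+b)/2,ang(a,b))
# bar top extents
P=[atz(f,c(*p),.111) for p in((395,172),(488,195),(400,460),(325,440))];print(np.round(P,4),np.mean(P,0))
R=Ro.from_quat(np.array(s['tool_rot'])[[1,2,3,0]]).as_matrix();print('ytool',np.degrees(np.arctan2(R[1,1],R[0,1])),R[:,2])
E
```

```text
slot [0.56083827 0.24546893 0.111     ] [0.5431681  0.21368008 0.111     ] [0.55200319 0.22957451 0.111     ] -119.06796083283557 0.03636984679462382
index [0.51031854 0.22829232 0.083     ] [0.59203958 0.22568794 0.083     ] [0.55117906 0.22699013 0.083     ] -1.8253460911360446
[[0.5558 0.2466 0.111 ]
 [0.5666 0.2405 0.111 ]
 [0.5462 0.2085 0.111 ]
 [0.5372 0.2138 0.111 ]] [0.55145968 0.22733804 0.111     ]
ytool -15.258860594963409 [-0.00239453 -0.00109909 -0.99999653]
```

Emit:
{"api": "step_arm", "payload": {"motion": [[0.003,0.001,0,0,0,-0.08,0],[0.003,0.001,-0.06,0,0,-0.161,0],[0.003,0.001,-0.15,0,0,-0.161,0],[0.003,0.001,-0.23,0,0,-0.161,0],[0.003,0.001,-0.29,0,0,-0.161,0],[0.003,0.001,-0.324,0,0,-0.161,0],[0.003,0.001,-0.324,0,0,-0.161,0],[0.003,0.001,-0.324,0,0,-0.161,0]]}}

```text
time: 10.8
tool_pos: [0.5528, 0.2274, 0.098]
tool_rot: [0.0, 0.863, 0.505, 0.001]
contact_force: [-0.6, 0.4, 1.1]
gripper_width: 1.001
```

```bash
python3 - <<'E'
from h import *
f,s=wcam('w6.png');print(s['time'],s['tool_pos'],s['tool_rot'],s['contact_force'])
R=Ro.from_quat(np.array(s['tool_rot'])[[1,2,3,0]]).as_matrix();print('ytool',np.degrees(np.arctan2(R[1,1],R[0,1])))
E
```

```text
10.8 [0.55279987 0.22737957 0.09797707] [1.99725822e-04 8.62975113e-01 5.05245853e-01 7.36203587e-04] [-0.60825014  0.41712379  1.13194461]
ytool -29.304665868640953
```

View pics/w6.png

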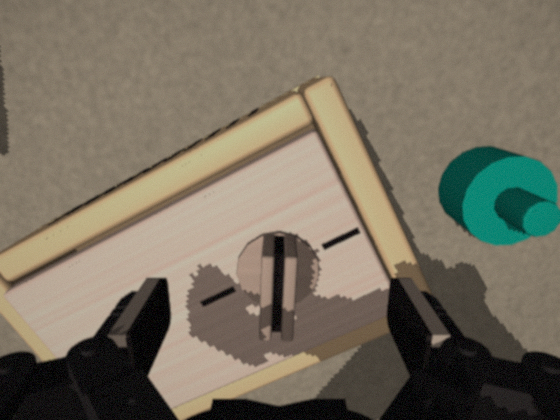

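The bar is upright in the picture at column 278, centred between the open fingers. Lowering 6 mm and closing.

Emit:
{"api": "step_arm", "payload": {"motion": [[-0.002,0,-0.012,0,0,0,0],[-0.002,0,-0.012,0,0,0,120],[-0.002,0,-0.012,0,0,0,170],[-0.002,0,-0.012,0,0,0,200],[-0.002,0,-0.012,0,0,0,255],[-0.002,0,-0.012,0,0,0,255],[-0.002,0,-0.012,0,0,0,255],[-0.002,0,-0.012,0,0,0,255]]}}

```text
time: 11.65
tool_pos: [0.5521, 0.2274, 0.0914]
tool_rot: [0.001, 0.863, 0.505, 0.001]
contact_force: [4.2, -1.2, -0.4]
gripper_width: 0.148
```

```bash
python3 - <<'E'
from h import *
f,s=wcam('w7.png');print(s['time'],s['tool_pos'],s['tool_rot'],s['contact_force'],s['ft_torque'],s['gripper_width'])
R=Ro.from_quat(np.array(s['tool_rot'])[[1,2,3,0]]).as_matrix();print('ytool',np.degrees(np.arctan2(R[1,1],R[0,1])))
E
```

```text
11.65 [0.55208036 0.22744018 0.09136007] [8.26583093e-04 8.62898726e-01 5.05374771e-01 1.20229911e-03] [ 4.17933923 -1.16817073 -0.43193148] [-0.16747695 -0.73290971  0.01109727] 0.1484890322120729
ytool -29.28755500522322
```

View pics/w7.png

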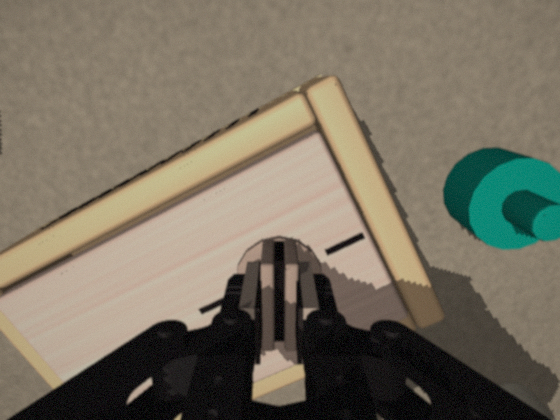

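Emit:
{"api": "step_arm", "payload": {"motion": [[0.001,0,0,0,0,-0.05,255],[0.001,0,0,0,0,-0.12,255],[0.001,0,0,0,0,-0.2,255],[0.001,0,0,0,0,-0.28,255],[0.001,0,0,0,0,-0.36,255],[0.001,0,0,0,0,-0.44,255],[0.001,0,0,0,0,-0.52,255],[0.001,0,0,0,0,-0.6,255],[0.001,0,0,0,0,-0.67,255],[0.001,0,0,0,0,-0.727,255]]}}

```text
time: 12.7
tool_pos: [0.5528, 0.2264, 0.0913]
tool_rot: [0.001, 1.0, -0.017, 0.002]
contact_force: [5.7, -5.0, -0.5]
gripper_width: 0.147
```

Emit:
{"api": "step_arm", "payload": {"motion": [[0,0,0,0,0,0,255],[0,0,0,0,0,0,255]]}}

```text
time: 12.9
tool_pos: [0.5528, 0.2264, 0.0913]
tool_rot: [0.001, 1.0, -0.016, 0.002]
contact_force: [4.7, -5.1, -0.8]
gripper_width: 0.146
```

```bash
python3 - <<'E'
from h import *
f,s=wcam('w8.png');print(s['time'],s['tool_pos'],s['tool_rot'],s['contact_force'],s['ft_torque'],s['gripper_width'])
R=Ro.from_quat(np.array(s['tool_rot'])[[1,2,3,0]]).as_matrix();print('ytool',np.degrees(np.arctan2(R[1,1],R[0,1])))
E
```

```text
12.9 [0.55282896 0.22638002 0.09133779] [ 0.00109904  0.99987627 -0.01560997  0.00160094] [ 4.72389541 -5.09764646 -0.80764604] [-0.77890915 -0.84052152 -0.02607034] 0.14618362971952129
ytool -91.78904622422156
```

View pics/w8.png

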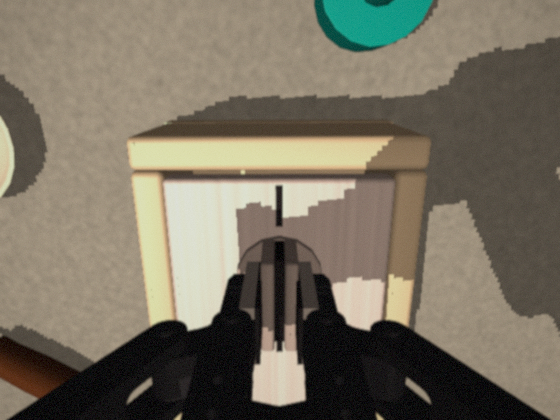

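The slot is in line with the index line (column 280). Releasing, rising and checking.

Emit:
{"api": "step_arm", "payload": {"motion": [[0,0,0,0,0,0,200],[0,0,0,0,0,0,120],[0,0,0,0,0,0,60],[0,0,0,0,0,0,60],[0,0,0.05,0,0,0,60],[0,0,0.13,0,0,0,60],[0,0,0.2,0,0,0,60],[0,0,0.22,0,0,0,120],[0,0,0.22,0,0,0,120]]}}

```text
time: 13.85
tool_pos: [0.5524, 0.2282, 0.2032]
tool_rot: [-0.001, 1.0, -0.015, 0.002]
contact_force: [0.4, 0.7, -0.3]
gripper_width: 0.527
```

```bash
python3 - <<'E'
from h import *
f,s=wcam('w9.png');print(s['time'],s['tool_pos'],s['tool_rot'],s['contact_force'],s['ft_torque'],s['gripper_width'])
import pickle;pickle.dump((f,s),open('w9.pkl','wb'))
print([(r,atz(f,r['uv'],.083)) for r in eyes.pinpoint('panel_press','wrist')])
print(proj(f,[[.5515,.227,.1],[.4715,.2295,.083]]))
x0,y0=190,110
cv2.imwrite('pics/w9c.png',cv2.resize(f['pixels'][y0:y0+150,x0:x0+190][:,:,::-1],None,fx=4,fy=4,interpolation=cv2.INTER_CUBIC))
E
```

```text
13.85 [0.55244323 0.22820464 0.20317024] [-6.69234859e-04  9.99881365e-01 -1.52501668e-02  2.05933681e-03] [ 0.39575685  0.6750601  -0.31258085] [ 0.0211928   0.01213486 -0.00329331] 0.526644095331627
[({'uv': [281.8, 294.5], 'p': 0.85}, array([0.47275064, 0.2289563 , 0.083     ])), ({'uv': [281.9, 209.1], 'p': 0.4}, array([0.54382988, 0.22696615, 0.083     ]))]
[[281.73955662 206.32513275]
 [281.15546976 295.90698198]]
```

View pics/w9.png

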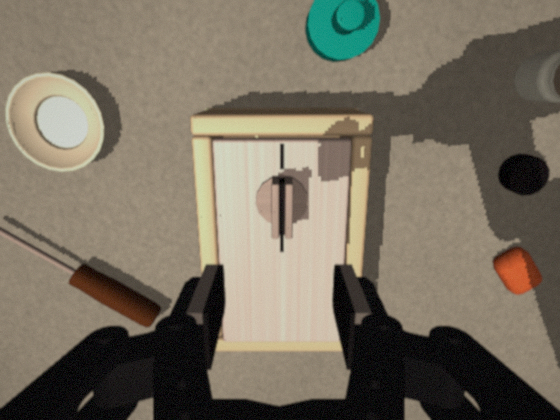

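View pics/w9c.png

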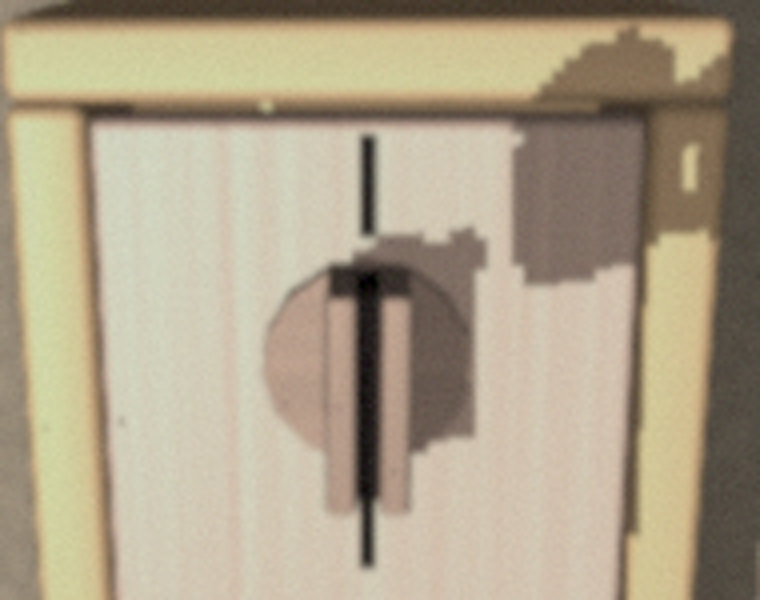

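The slot is exactly in line with both index lines. Closing the fingers and moving over the press point (0.472, 0.229).

Emit:
{"api": "step_arm", "payload": {"motion": [[-0.08,0.001,0,0,0,0,255],[-0.161,0.002,0,0,0,0,255],[-0.161,0.002,0,0,0,0,255],[-0.161,0.002,-0.05,0,0,0,255],[-0.161,0.002,-0.1,0,0,0,255],[-0.161,0.002,-0.15,0,0,0,255],[-0.161,0.002,-0.19,0,0,0,255],[-0.161,0.002,-0.21,0,0,0,255],[-0.161,0.002,-0.22,0,0,0,255],[-0.161,0.002,-0.22,0,0,0,255]]}}

```text
time: 14.95
tool_pos: [0.4706, 0.2285, 0.0899]
tool_rot: [0.0, 1.0, -0.015, -0.001]
contact_force: [-0.6, -0.1, 0.5]
gripper_width: 0.003
```

Emit:
{"api": "step_arm", "payload": {"motion": [[0,0,-0.005,0,0,0,255],[0,0,-0.01,0,0,0,255],[0,0,-0.015,0,0,0,255],[0,0,-0.02,0,0,0,255],[0,0,-0.02,0,0,0,255],[0,0,-0.02,0,0,0,255]]}}

```text
time: 15.55
tool_pos: [0.4714, 0.2289, 0.0817]
tool_rot: [-0.0, 1.0, -0.015, 0.001]
contact_force: [-2.0, 0.1, 5.4]
gripper_width: 0.001
```

Emit:
{"api": "step_arm", "payload": {"motion": [[0,0,-0.003,0,0,0,255],[0,0,-0.006,0,0,0,255],[0,0,-0.009,0,0,0,255],[0,0,-0.012,0,0,0,255],[0,0,-0.012,0,0,0,255]]}}

```text
time: 16.05
tool_pos: [0.4714, 0.2289, 0.0758]
tool_rot: [-0.0, 1.0, -0.015, 0.001]
contact_force: [-1.7, -1.0, 6.5]
gripper_width: 0.002
```

Emit:
{"api": "step_arm", "payload": {"motion": [[0,0,-0.002,0,0,0,255],[0,0,-0.003,0,0,0,255],[0,0,-0.004,0,0,0,255],[0,0,-0.004,0,0,0,255]]}}

```text
time: 16.45
tool_pos: [0.4714, 0.2289, 0.075]
tool_rot: [-0.0, 1.0, -0.015, 0.0]
contact_force: [-5.6, -2.7, 13.1]
gripper_width: -0.003
```

Emit:
{"api": "step_arm", "payload": {"motion": [[0,0,0,0,0,0,255],[0,0,0,0,0,0,255],[0,0,0,0,0,0,255]]}}

```text
time: 16.75
tool_pos: [0.4714, 0.2289, 0.075]
tool_rot: [-0.0, 1.0, -0.015, 0.0]
contact_force: [-5.0, -1.0, 12.7]
gripper_width: -0.001
```

```bash
python3 - <<'E'
from h import *
f,s=wcam('w10.png');print(s['time'],s['tool_pos'],s['contact_force'])
F=save('scene','s10.png');G=save('side','d10.png')
cv2.imwrite('pics/c10.png',np.hstack([cv2.resize(F['pixels'][130:330,170:370][:,:,::-1],(400,400)),cv2.resize(G['pixels'][130:330,200:400][:,:,::-1],(400,400))]))
E
```

```text
16.75 [0.47138378 0.22889849 0.07495234] [-4.96980542 -0.97548509 12.65527772]
```

View pics/w10.png

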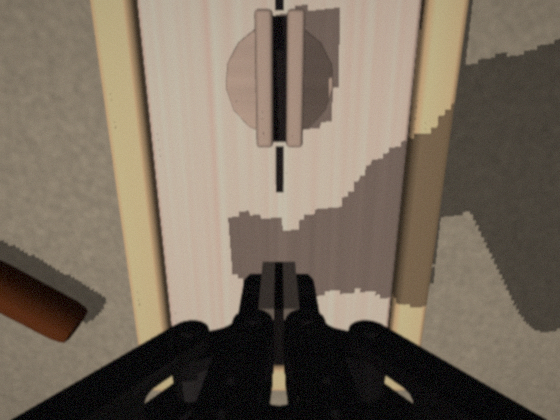

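View pics/c10.png

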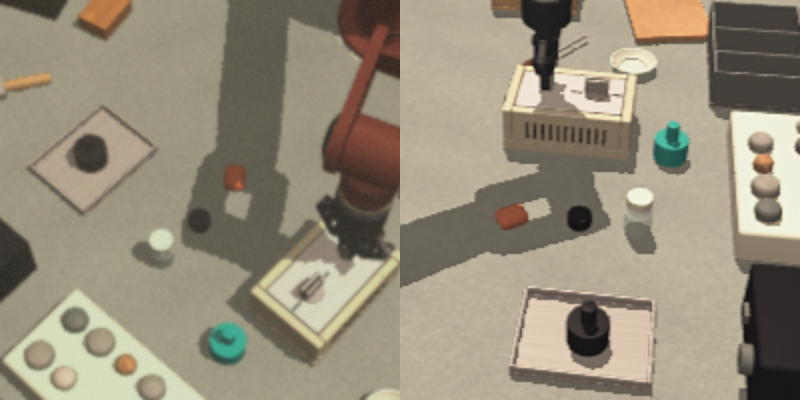

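The panel is flush with TCP z at 0.075, on the hard stop at about 13 N. The slot is on the lines and the cap is upright in the tray. Handing in.

```bash
python3 -c "
from h import *
print(manip.job_done());s=monitor.state();print(s['time'],s['tool_pos'],s['contact_force'])"
```

```text
the job is handed in; nothing more can be done
None
the job is handed in; nothing more can be done
```

The job is done and handed in at about 17 s, with the arm still pressing the panel. I lifted the black cap off the fastener and stood it upright near the middle of the steel tray. I then turned the fastener about 62.5° clockwise and pressed the panel home with closed fingers.

- **Cap:** the last scene and side pictures show it upright and released inside the tray.
- **Fastener:** the slot lines up with both index lines in the wrist pictures, both after I released the bar and again while pressing.
- **Panel:** the fingertips held steady at 75.0 mm height with about 13 N down, which fits the hard stop. There was also a sideways force of about 5 N on the tool.
- **Bench:** in the last pictures the turquoise cap, jar, eyecap, stone and dish looked unmoved by eye. I did not measure their positions, or check the brush, screwdriver and slide box individually.

Two checks disagreed. The first network reading of the cap's position was about 1 cm off (it put the knob at 123 mm high instead of 133 mm), so I used the camera geometry instead. The scene and side cameras also differed by about 5 mm, which the close wrist view settled. After hand-in I could not read the state again.

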